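Tip the praline tote and hold it

TASK

Take the small white tote by its wire handle and tip it up about 30 degrees, with its opposite bottom corner staying down on the bench, so that all five loose pralines slide together into that low corner. Do not tip it past 45 degrees or spill any, and leave the other things on the bench where they are. Finish while still holding the tote tipped and still, with the pralines gathered in the corner for the packer: do not set it down or let go.

Things in the scene. Friction and masses are not known exactly. Their poses are not given: they have to be found in the camera images.
- tote: White open plastic tote, 170 x 170 mm outside and 65 mm high, walls and floor 5 mm thick, 0.4 kg (the scene varies it by up to a quarter), loose on the bench. Its origin is the centre of its underside, z up, x and y along its walls. One dark steel wire handle arches over its (-x, -y) corner. The inside is slippery (friction about 0.14 to 0.18): pralines slide and then creep along the walls into the low corner only when the tote is tipped some 25 degrees or more.
- tote_grip (a point): Middle of the tote's handle bar: a level round bar of 12 mm diameter and 81 mm length, 100 mm above the tote's underside and 35 mm above its rim, at (-53.75, -53.75) mm from the tote's centre. The bar runs square to the tote's diagonal through the handle corner. It is free below and on both sides (legs only at its ends), and being round it can turn between the fingers.
- tote_foot (a point): Outer bottom corner of the tote diagonally opposite the handle, at (85, 85, 0) mm in the tote's frame: the point on which it rocks when the handle is raised towards it.
- tote_corner (a point): Inner corner of the tote diagonally opposite the handle, where the pralines must gather, at (80, 80, 14) mm in the tote's frame: the meeting line of the two inner wall faces, 9 mm above the inner floor.
- praline1_mid (a point): Round domed dark praline, 30 mm across, 18 mm high, rigid, 16 g, loose in the tote; this point is its centre.
- praline2_mid (a point): Round domed dark praline, 30 mm across, 18 mm high, rigid, 16 g, loose in the tote; this point is its centre.
- praline3_mid (a point): Round domed dark praline, 30 mm across, 18 mm high, rigid, 16 g, loose in the tote; this point is its centre.
- praline4_mid (a point): Square dark praline, 26 x 26 mm, 18 mm high, rigid, 16 g, loose in the tote; this point is its centre.
- praline5_mid (a point): Square dark praline, 26 x 26 mm, 18 mm high, rigid, 16 g, loose in the tote; this point is its centre.
- cups: Bystander: stack of brown paper praline cups, 44 mm across, 52 mm high, standing near the tote beside the wall on its own -y side; origin at the centre of its underside.
- scraper: Bystander: steel scraper with a white handle, 170 mm long, 55 mm wide, 18 mm high, lying near the tote along the wall on its own -x side; origin at the centre of its underside.
- carton: Bystander: closed flat carton 130 x 90 x 30 mm on the robot's right; origin at the centre of its underside.
- jar: Bystander: amber glass jar with steel cap, 64 mm across, 90 mm high, on the robot's left; origin at the centre of its underside.
- bowl: Bystander: empty steel bowl, 110 mm across, 50 mm high, on the robot's left; origin at the centre of its underside.
- timer: Bystander: grey kitchen timer 60 x 75 x 18 mm lying on the robot's right; origin at the centre of its underside.

How it is judged:
By the outcome, as a careful person would: the job done as asked, in the order asked, and still so for the second after the job is handed in, while the arm keeps its last pose, push and grip.
It also fails if it takes over 38 s, if anything falls off the work surface, if the arm or the gripper's body presses on something with over 40 N, if the wrist force passes 120 N, or if a joint passes its speed limit or range.

ROBOT

A 6-joint arm with a two-finger parallel gripper is mounted at the origin on the work surface. World frame = base frame: x ahead of the robot, y to its left, z up, the work surface at z = 0. Lengths are in m, angles in rad, forces in N, time in s.
With the tool pointing down it reaches from about 0.3 to 0.775 m from the base axis. Payload 14.6 kg.
Tool frame: the origin (TCP) lies at the very end of the fingers, on their centre line; the grasp point (between the pads) lies ctrl.tcp_to_grasp behind it (ctrl.tcp_to_grasp is the distance from the TCP to the grasp point, in m); x points along the fingers, y is the direction in which the jaws open and shut, and the axes are right-handed (so a half turn about x gives the same grasp; the last joint's range is limited). The gripper opens to 94 mm and grips with 3 to 60 N. Pads are 16 mm wide; open, the fingers measure 119 mm over their backs; the gripper's body (75 mm by 177 mm) begins 78 mm behind the grasp point.
Start: joints at [1.103, 0.3, 1.521, -0, 1.321, -0.067], TCP at [0.215, 0.506, 0.205] pointing down, gripper open.
Joint ranges: [-3.03, 3.03], [-0.79, 2.21], [0.23, 2.52], [-1.04, 4.18], [0, 3.07], [-2.55, 2.55]. Speed limits (rad/s): [2.22, 2.22, 2.57, 3.14, 3.14, 3.14].

INTERFACE

Orientations are given as [roll, pitch, yaw] about the fixed x, y, z axes, in that order (R = Rz(yaw) Ry(pitch) Rx(roll)).
In Python, from station import ctrl gives the robot as it stands.
- The arm moves only by the tool play_rows, never from a script. Its argument "increments" is a list that holds one entry, the list of rows, each a list of 5 numbers: the closure in counts, from 0 (fully open) to 255 (shut), then the shift along the tool's x, y, z in cm, then the turn about the tool's x in degrees. A call has 1 to 12 rows; each row shifts and turns the commanded pose from where the row before left it, along the tool's axes as they then stand; what a row does not reach is not made up. A row lasts 1/12 s, in which the tool goes at most 41.7 mm and 7.16 degrees, less where a joint would pass 70% of its speed; a pose out of reach is approached as far as the arm can. A call is refused whole if a number of a shift passes 4.17 or a number of a turn 7.16, either way. A call with a gripper value outside its range is refused whole. The fingers move at their own pace and stop on an object; "newtons" is the grip in N (left out, the last holds). Time passes only in rows, so rows that do not move let the fingers close. It gives the time, the measured TCP pose, the force and the opening at its end, in the units of the state.
- ctrl.get_obs(): the state, without advancing time (a new reading comes with each control period).
- ctrl.camera(name): name is "scene" or "top" or "wrist"; returns the picture (480x640x3 uint8, red, green, blue); there is no depth.
- ctrl.calibration(name): a dict with "fx", "fy", "cx", "cy" (pixels), "rvec" (rotation vector, rad) and "tvec" (3), from world to camera coordinates, as OpenCV has them; the wrist camera has in their place "T_tool_cam" (4x4, takes a point from camera to tool coordinates, whose origin is the TCP and whose axes are the tool frame's). Camera axes: x right, y down, z forward; pixel columns grow to the right and rows downward; lengths in m; the calibration is good to about 2 mm. A picture is of the moment at which its call begins: read the wrist's pose just before it. calibration takes no time and is no camera call.
- ctrl.hand_in(): hands the job in, once; it reports no verdict.
The state is a dict: "time_s": time; "qpos": joint angles; "joint_vel": joint speeds; "tau": joint torques, N m; "ee_pos": TCP position; "eef_rot": TCP orientation; "force": force on the tool from outside, world axes, zero at the start; "moment": the same for the moment, N m; "grip_width": finger opening in m.
Only numpy, scipy, OpenCV 4.12 (cv2) and the standard library are available. Lean on these libraries where they do the work, as an engineer would, in place of code of your own. Each camera call takes 0.05 s, during which the arm holds its last target.

## Working session

There is one attempt and no reset: what is moved stays moved. The work goes in short steps, Python scripts to look and compute and a tool call to move; the robot and the scene stay as the last step left them, time stands still between calls to the robot, and variables do not carry over. Pictures are saved under pics/ and viewed, and the job is handed in when it is done.

Besides the shell and the picture viewer there is one more tool, called after "Emit:" as name(argument=value, ...), one argument or row to a line, values as JSON. play_rows: Moves the arm, as the interface text tells. Its arguments: {"type":"object","properties":{"increments":{"type":"array"},"newtons":{"type":"number"}},"required":["increments"]}

```bash
mkdir -p pics; ls; python3 - <<'E'
from station import ctrl
import cv2
o=ctrl.get_obs()
print({k:(v if isinstance(v,float) else [round(float(x),3) for x in __import__('numpy').ravel(v)]) for k,v in o.items()}, ctrl.tcp_to_grasp)
for n in("top","scene"):
    cv2.imwrite(f"pics/{n}0.png",ctrl.camera(n)[:,:,::-1]); print(ctrl.calibration(n))
print(ctrl.calibration("wrist"))
E
```

```text
pics
{'time_s': 0.0, 'qpos': [1.103, 0.3, 1.522, -0.0, 1.321, -0.067], 'joint_vel': [-0.001, 0.001, -0.001, -0.001, -0.002, 0.001], 'tau': [0.001, -53.18, -35.274, 0.071, 0.024, -0.0], 'ee_pos': [0.214, 0.506, 0.205], 'eef_rot': [-1.627, 1.57, -2.027], 'force': [-0.081, 0.369, -0.595], 'moment': [-0.025, 0.001, 0.013], 'grip_width': 0.09400110056069383} 0.0188
{'fx': 572.2238695647494, 'fy': 572.2238695647494, 'cx': 311.33317008478247, 'cy': 239.0020218163994, 'rvec': array([ 2.15308708, -2.0942201 ,  0.22551839]), 'tvec': array([-0.02412128,  0.57313816,  1.27593647])}
{'fx': 438.16449071451615, 'fy': 438.16449071451615, 'cx': 315.8709025749939, 'cy': 235.50213179253953, 'rvec': array([ 1.19215459,  2.46174151, -0.80272849]), 'tvec': array([ 0.3611182 , -0.28856314,  1.33126279])}
{'fx': 337.17439862475334, 'fy': 337.17439862475334, 'cx': 324.5093677325304, 'cy': 241.5274294298968, 'T_tool_cam': array([[ 6.92193340e-04, -2.71582461e-01,  9.62414925e-01,
        -1.78762757e-01],
       [ 9.99999668e-01,  6.02217652e-04, -5.49286325e-04,
         5.92719931e-04],
       [-4.30406724e-04,  9.62414985e-01,  2.71582788e-01,
        -8.03609348e-02],
       [ 0.00000000e+00,  0.00000000e+00,  0.00000000e+00,
         1.00000000e+00]])}
```

View pics/top0.png

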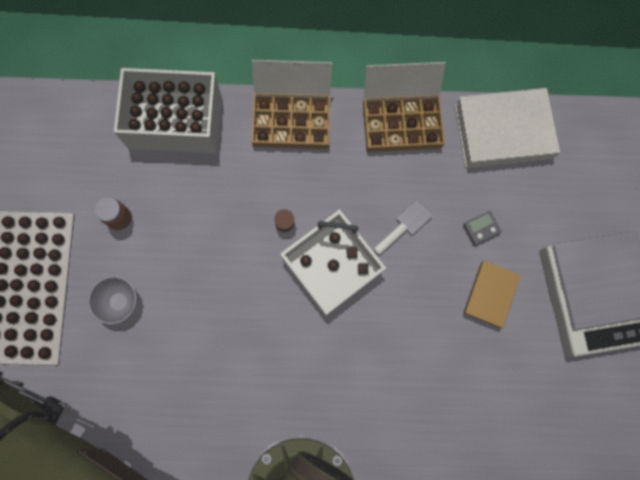

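View pics/scene0.png

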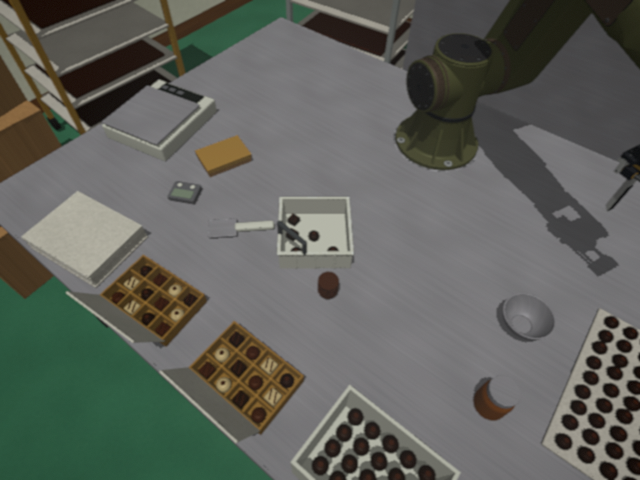

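The top view shows the tote with rim corners at about (340,212), (384,268), (330,315) and (282,256). The handle bar runs from (320,224) to (356,229) at the corner far from the robot, so the foot is the near corner. The cups are at (285,220) and the scraper runs from (380,250) to (415,218).

```bash
cat > h.py <<'E'
import numpy as np, cv2
from station import ctrl
def ray(name,uv,z):
    c=ctrl.calibration(name);K=np.array([[c['fx'],0,c['cx']],[0,c['fy'],c['cy']],[0,0,1]])
    R=cv2.Rodrigues(c['rvec'])[0];t=c['tvec'];C=-R.T@t
    d=R.T@np.linalg.solve(K,np.array([uv[0],uv[1],1.]));return C+d*(z-C[2])/d[2]
def proj(name,P):
    c=ctrl.calibration(name);K=np.array([[c['fx'],0,c['cx']],[0,c['fy'],c['cy']],[0,0,1]])
    return cv2.projectPoints(np.array(P,float).reshape(-1,3),c['rvec'],c['tvec'],K,None)[0].reshape(-1,2)
E
python3 - <<'E'
from h import *
im=cv2.imread('pics/top0.png')
big=cv2.resize(im[195:330,260:440],None,fx=4,fy=4,interpolation=cv2.INTER_CUBIC);cv2.imwrite('pics/topc.png',big)
im2=cv2.imread('pics/scene0.png')
cv2.imwrite('pics/scenec.png',cv2.resize(im2[180:310,200:380],None,fx=4,fy=4,interpolation=cv2.INTER_CUBIC))
hsv=cv2.cvtColor(im,cv2.COLOR_BGR2HSV)
for p in [(300,275),(335,290),(250,300),(330,255),(385,245)]: print(p,im[p[1],p[0]],hsv[p[1],p[0]])
E
```

```text
(300, 275) [197 202 204] [ 21   9 204]
(335, 290) [193 201 200] [ 34  10 201]
(250, 300) [132 126 127] [125  12 132]
(330, 255) [197 203 204] [ 26   9 204]
(385, 245) [182 188 189] [ 26   9 189]
```

View pics/topc.png

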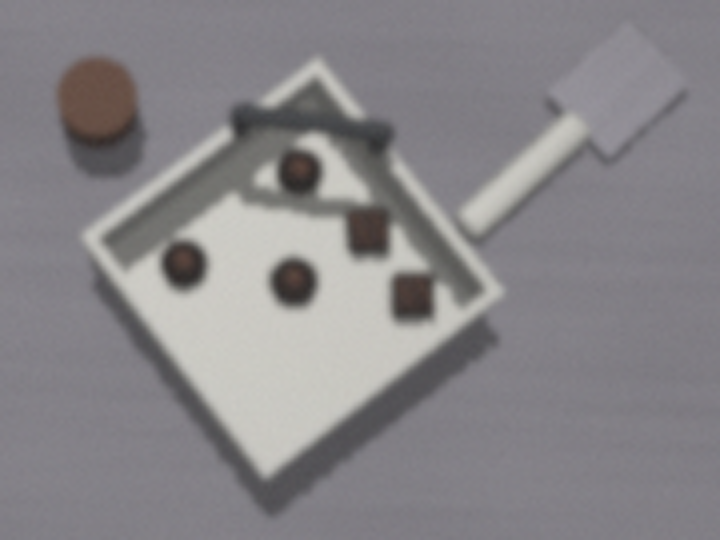

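View pics/scenec.png

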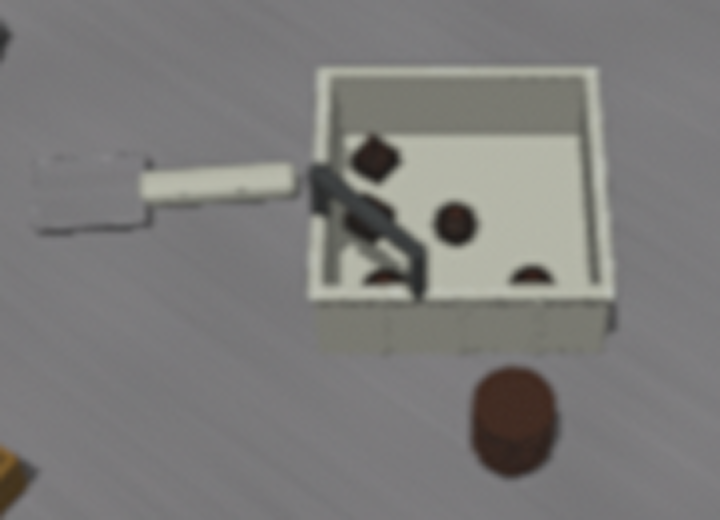

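The crop gives rim corners at (318,57), (505,290), (266,482) and (81,236) and bar ends near (237,115) and (387,133), in 4x crop pixels. The gap between the lower handle legs and the pralines looks clear.

```bash
python3 - <<'E'
from h import *
f=lambda p:np.array(p)/4.-.375+[260,195]
im=cv2.imread('pics/top0.png');hsv=cv2.cvtColor(im,cv2.COLOR_BGR2HSV)
c=[f(p) for p in [(318,57),(505,290),(266,482),(81,236)]]
W=[ray('top',p,.065) for p in c]
for w in W: print(w.round(4))
print([round(float(np.linalg.norm(W[i]-W[(i+1)%4])),4) for i in range(4)])
cen=sum(W)/4;d=(W[0]-W[2]);print('cen',cen.round(4))
# fit yaw using all corners: handle dir
a=[np.arctan2(*(W[i]-cen)[[1,0]])+i*np.pi/2*1 for i in range(4)]
print(np.degrees(a))
d/=np.linalg.norm(d);print('diag deg',np.degrees(np.arctan2(d[1],d[0])))
b=[ray('top',f(p),.1) for p in [(240,115),(384,133)]];print('bar',b,np.linalg.norm(b[0]-b[1]),(b[0]+b[1])/2)
e=b[0]-b[1];print('bar deg',np.degrees(np.arctan2(e[1],e[0])))
print('pred bar', cen+d*.076)
g=lambda p:np.array(p)/4.-.375+[200,180]
b2=[ray('scene',g(p),.1) for p in [(318,172),(420,255)]];print('scene bar',b2,(b2[0]+b2[1])/2)
W2=[ray('scene',g(p),.065) for p in [(308,298),(316,68),(600,68),(614,298)]]
print('scene rim',np.round(W2,4),sum(W2)/4)
from scipy.spatial.transform import Rotation as Ro
o=ctrl.get_obs();print(Ro.from_euler('xyz',o['eef_rot']).as_matrix().round(3))
E
```

```text
[ 0.6458 -0.0713  0.065 ]
[ 0.5111 -0.1811  0.065 ]
[ 0.3979 -0.0461  0.065 ]
[0.5355 0.0633 0.065 ]
[0.1737, 0.1762, 0.1758, 0.174]
cen [ 0.5226 -0.0588  0.065 ]
[ -5.81253736  -5.34992313 354.17719148 353.94681793]
diag deg -5.817704006353309
bar [array([ 0.60160207, -0.02556883,  0.1       ]), array([ 0.59359365, -0.10732284,  0.1       ])] 0.08214531767227114 [ 0.59759786 -0.06644583  0.1       ]
bar deg 84.40530323356329
pred bar [ 0.59819992 -0.0664776   0.065     ]
scene bar [array([ 0.59257226, -0.10454074,  0.1       ]), array([ 0.60155756, -0.02221673,  0.1       ])] [ 0.59706491 -0.06337874  0.1       ]
scene rim [[ 0.6452 -0.0688  0.065 ]
 [ 0.5107 -0.1793  0.065 ]
 [ 0.3988 -0.0404  0.065 ]
 [ 0.5365  0.0671  0.065 ]] [ 0.52281179 -0.05534651  0.065     ]
[[-0.     0.39   0.921]
 [-0.001  0.921 -0.39 ]
 [-1.    -0.001 -0.   ]]
```

Both views agree: the bar middle is near (0.5975, -0.065, 0.10) and the diagonal is at about -5.7°. The foot is near (0.403, -0.045). I'll travel high first.

Emit:
play_rows(
  increments=[
    [[0, 0, -2.2, 3.3, 0], [0, 0, -2.2, 3.3, 0], [0, 0, -2.2, 3.3, 0], [0, 0, -2.2, 3.3, 0], [0, 0, -2.2, 3.3, 0], [0, 0, -2.2, 3.3, 0], [0, 0, -2.2, 3.3, 0], [0, 0, -2.2, 3.3, 0], [0, 0, -2.2, 3.3, 0], [0, 0, -2.2, 3.3, 0], [0, 0, -2.2, 3.3, 0], [0, 0, -2.2, 3.3, 0]],
  ],
  newtons=30,
)

```text
time_s: 1.1
ee_pos: [0.4768, 0.1069, 0.2054]
eef_rot: [-2.917, 1.571, 2.965]
force: [-0.2, 0.7, -0.0]
grip_width: 0.0938
```

Emit:
play_rows(
  increments=[
    [[0, 0, 0, 0, 7], [0, 0, 0, 0, 7], [0, 0, 0, 0, 7], [0, 0, 0, 0, 7], [0, 0, 0, 0, 7], [0, 0, 0, 0, 7], [0, 0, 0, 0, 7], [0, 0, 0, 0, 7], [0, 0, 0, 0, 7], [0, 0, 0, 0, 7], [0, 0, 0, 0, 2.7], [0, 0, 0, 0, 0]],
  ],
)

```text
time_s: 2.1
ee_pos: [0.4761, 0.1088, 0.2052]
eef_rot: [-1.306, 1.57, -2.978]
force: [0.0, -0.1, 0.9]
grip_width: 0.0939
```

```bash
cat > s.py <<'E'
from h import *
from scipy.spatial.transform import Rotation as Ro
def st(g):
    o=ctrl.get_obs();R=Ro.from_euler('xyz',o['eef_rot']).as_matrix();p=np.array(o['ee_pos'])
    print('t',o['time_s'],'tcp',p.round(4),'yang',np.degrees(np.arctan2(R[1,1],R[0,1])).round(2),'F',np.round(o['force'],1),'w',round(o['grip_width'],4))
    print('cm in tool:',(R.T@(np.array(g)-p)*100).round(2),'q',np.round(o['qpos'],2))
    return o,R,p
if __name__=='__main__':
    import sys
    st([float(x) for x in sys.argv[1:4]])
E
python3 s.py .5975 -.065 .2
```

```text
t 2.1 tcp [0.4761 0.1088 0.2052] yang -5.8 F [ 0.  -0.1  0.9] w 0.0939
cm in tool: [ 0.51 13.84 16.06] q [ 0.15  0.16  1.69 -0.    1.29  0.25]
```

Emit:
play_rows(
  increments=[
    [[0, 0, 2.3, 2.7, 0], [0, 0, 2.3, 2.7, 0], [0, 0, 2.3, 2.7, 0], [0, 0, 2.3, 2.7, 0], [0, 0, 2.3, 2.7, 0], [0, 0, 2.3, 2.6, 0], [0, 0, 0, 0, 0]],
  ],
)

```text
time_s: 2.68
ee_pos: [0.5993, -0.0694, 0.2042]
eef_rot: [-0.959, 1.57, -2.63]
force: [-0.2, 0.5, -0.1]
grip_width: 0.0941
```

```bash
python3 - <<'E'
from s import *
o,R,p=st([.5975,-.065,.081])
im=ctrl.camera('wrist');cv2.imwrite('pics/w1.png',im[:,:,::-1])
T=ctrl.calibration('wrist')['T_tool_cam'];np.savez('w1.npz',R=R,p=p)
E
```

```text
t 2.6833 tcp [ 0.5993 -0.0694  0.2042] yang -5.73 F [-0.2  0.5 -0.1] w 0.0941
cm in tool: [12.32 -0.21 -0.43] q [-0.18  0.42  1.36 -0.    1.36 -0.08]
```

View pics/w1.png

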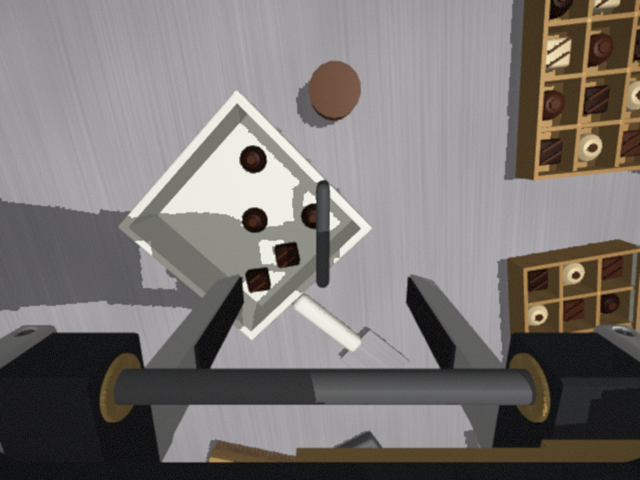

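The wrist view shows the bar vertical from (323,182) to (323,286), so it is square to the jaws. It sits about centred left to right between the fingers, whose tips are near (240,280) and (410,280).

```bash
python3 - <<'E'
from s import *
c=ctrl.calibration('wrist');T=c['T_tool_cam'];d=np.load('w1.npz');R,p=d['R'],d['p']
L=[]
for u,v in[(323,184),(323,285)]:
    q=T[:3,:3]@np.array([(u-c['cx'])/c['fx'],(v-c['cy'])/c['fy'],1]);o=p+R@T[:3,3];q=R@q
    L.append(o+q*(.103-o[2])/q[2])
m=sum(L)/2;print(L,m,'tool',R.T@(m-p)*100)
E
```

```text
[array([ 0.60195422, -0.01941583,  0.103     ]), array([ 0.59292369, -0.10867906,  0.103     ])] [ 0.59743895 -0.06404745  0.103     ] tool [10.12487834 -0.23076142 -0.52196987]
```

Emit:
play_rows(
  increments=[
    [[0, 1.5, -0.2, -0.45, 0], [0, 1.5, 0, 0, 0], [0, 1.5, 0, 0, 0], [0, 1.5, 0, 0, 0], [0, 1.5, 0, 0, 0], [0, 1.5, 0, 0, 0], [0, 1.5, 0, 0, 0], [0, 1.5, 0, 0, 0], [0, 0.3, 0, 0, 0], [0, 0, 0, 0, 0]],
  ],
)

```text
time_s: 3.57
ee_pos: [0.5953, -0.0595, 0.0818]
eef_rot: [-1.67, 1.569, 2.946]
force: [-0.3, 0.2, 0.3]
grip_width: 0.0937
```

```bash
python3 - <<'E'
from s import *
o,R,p=st([.5974,-.0645,.0812])
cv2.imwrite('pics/w2.png',ctrl.camera('wrist')[:,:,::-1])
E
```

```text
t 3.5667 tcp [ 0.5953 -0.0595  0.0818] yang -5.56 F [-0.3  0.2  0.3] w 0.0937
cm in tool: [0.06 0.25 0.48] q [-0.16  0.53  1.5   0.    1.11 -0.06]
```

View pics/w2.png

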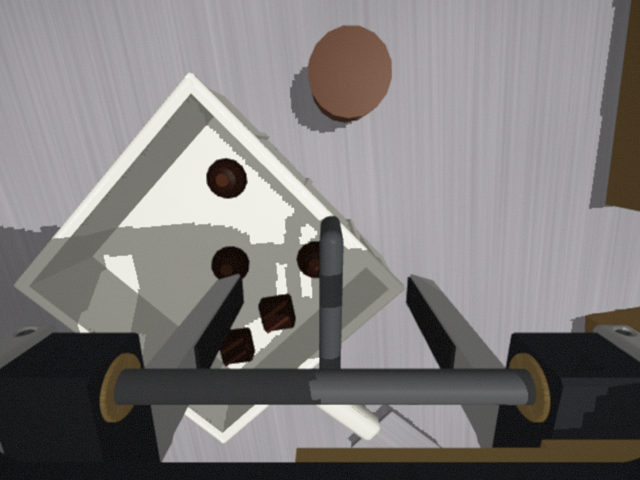

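Bar is at column 330 here, about 3 mm off centre, which matches the pose reading. I'll trim that and then close.

Emit:
play_rows(
  increments=[
    [[0, 0, 0.25, 0.4, 0], [0, 0, 0, 0, 0]],
  ],
)

```text
time_s: 3.78
ee_pos: [0.5989, -0.065, 0.0836]
eef_rot: [1.442, 1.569, -0.227]
force: [0.1, -0.0, -0.0]
grip_width: 0.0941
```

Emit:
play_rows(
  increments=[
    [[255, 0, 0, 0, 0], [255, 0, 0, 0, 0], [255, 0, 0, 0, 0], [255, 0, 0, 0, 0], [255, 0, 0, 0, 0], [255, 0, 0, 0, 0], [255, 0, 0, 0, 0], [255, 0, 0, 0, 0], [255, 0, 0, 0, 0], [255, 0, 0, 0, 0], [255, 0, 0, 0, 0], [255, 0, 0, 0, 0]],
  ],
  newtons=30,
)

```text
time_s: 4.78
ee_pos: [0.5982, -0.0646, 0.0825]
eef_rot: [0.983, 1.571, -0.687]
force: [0.2, 0.7, -0.3]
grip_width: 0.0174
```

```bash
python3 - <<'E'
from s import *
o,R,p=st([.5974,-.0645,.0812])
cv2.imwrite('pics/w3.png',ctrl.camera('wrist')[:,:,::-1])
o,R,p=st([.5974,-.0645,.0812])
E
```

```text
t 4.7833 tcp [ 0.5982 -0.0646  0.0825] yang -5.66 F [ 0.2  0.7 -0.3] w 0.0174
cm in tool: [ 0.13 -0.08  0.  ] q [-0.17  0.54  1.49 -0.    1.12 -0.07]
t 4.8333 tcp [ 0.5982 -0.0646  0.0825] yang -5.67 F [ 0.3 -0.4  0.8] w 0.0138
cm in tool: [ 0.13 -0.08  0.  ] q [-0.17  0.54  1.49  0.    1.12 -0.07]
```

View pics/w3.png

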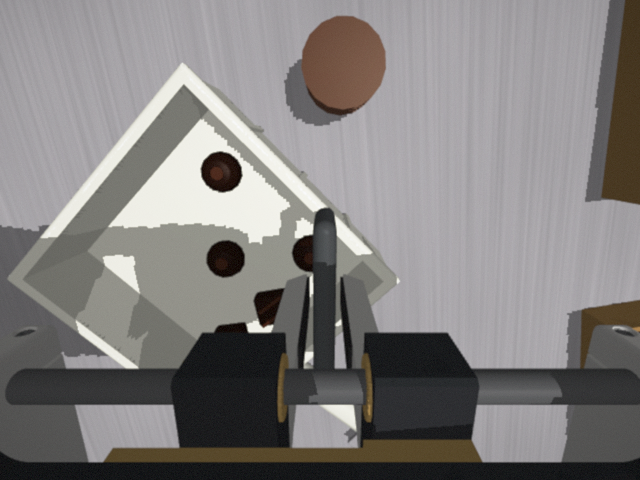

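Emit:
play_rows(
  increments=[
    [[255, 0, 0, 0, 0], [255, 0, 0, 0, 0], [255, 0, 0, 0, 0]],
  ],
  newtons=20,
)

```text
time_s: 5.08
ee_pos: [0.5982, -0.0646, 0.0824]
eef_rot: [-2.071, 1.571, 2.543]
force: [0.3, -0.7, -0.4]
grip_width: 0.0111
```

Emit:
play_rows(
  increments=[
    [[255, -0.42, -0.24, 0, 0], [255, -0.42, -0.24, 0, 0], [255, -0.42, -0.24, 0, 0], [255, -0.42, -0.24, 0, 0], [255, -0.4, -0.27, 0, 0], [255, -0.4, -0.27, 0, 0], [255, -0.4, -0.27, 0, 0], [255, -0.4, -0.27, 0, 0], [255, 0, 0, 0, 0], [255, 0, 0, 0, 0]],
  ],
)

```text
time_s: 5.92
ee_pos: [0.578, -0.0626, 0.1156]
eef_rot: [1.488, 1.57, -0.182]
force: [0.6, -0.9, -2.3]
grip_width: 0.0114
```

```bash
python3 - <<'E'
from s import *
o,R,p=st([.5974,-.0645,.0812])
a=ctrl.camera('scene')[180:310,200:380];b=ctrl.camera('top')[195:330,260:440]
o,R,p=st([.5974,-.0645,.0812])
z=lambda i:cv2.resize(i,(396,297),interpolation=cv2.INTER_CUBIC)
cv2.imwrite('pics/t10.png',np.hstack([z(a),z(b)])[:,:,::-1])
E
```

```text
t 5.9167 tcp [ 0.578  -0.0626  0.1156] yang -5.66 F [ 0.6 -0.9 -2.3] w 0.0114
cm in tool: [3.44 1.95 0.  ] q [-0.17  0.45  1.53 -0.    1.16 -0.07]
t 6.0167 tcp [ 0.5779 -0.0626  0.1152] yang -5.67 F [ 1.7  0.3 -2.8] w 0.0116
cm in tool: [3.4  1.96 0.  ] q [-0.17  0.45  1.53 -0.    1.16 -0.07]
```

View pics/t10.png

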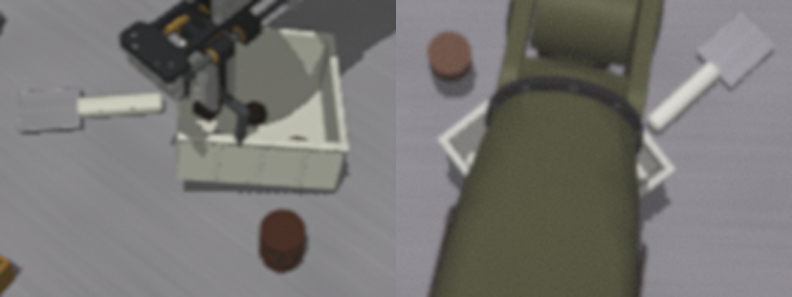

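The tote is tipping about 10°, and a vertical load of about 2.5 N means the bench still carries half the weight. Cups and scraper haven't moved.

Emit:
play_rows(
  increments=[
    [[255, -0.37, -0.31, 0, 0], [255, -0.37, -0.31, 0, 0], [255, -0.37, -0.31, 0, 0], [255, -0.37, -0.31, 0, 0], [255, -0.34, -0.33, 0, 0], [255, -0.34, -0.33, 0, 0], [255, -0.34, -0.33, 0, 0], [255, -0.34, -0.33, 0, 0]],
  ],
)

```text
time_s: 6.68
ee_pos: [0.552, -0.06, 0.144]
eef_rot: [-1.444, 1.571, -3.113]
force: [-0.5, -0.4, -3.4]
grip_width: 0.0111
```

Emit:
play_rows(
  increments=[
    [[255, -0.31, -0.37, 0, 0], [255, -0.31, -0.37, 0, 0], [255, -0.31, -0.37, 0, 0], [255, -0.31, -0.37, 0, 0], [255, -0.28, -0.39, 0, 0], [255, -0.28, -0.39, 0, 0], [255, -0.28, -0.39, 0, 0], [255, -0.28, -0.39, 0, 0], [255, 0, 0, 0, 0], [255, 0, 0, 0, 0], [255, 0, 0, 0, 0], [255, 0, 0, 0, 0]],
  ],
)

```text
time_s: 7.68
ee_pos: [0.5223, -0.057, 0.1671]
eef_rot: [-1.662, 1.571, 2.951]
force: [0.6, 0.5, -2.2]
grip_width: 0.0113
```

```bash
cat > look.py <<'E'
import sys
from s import *
o,R,p=st([.5974,-.0645,.0812])
a=ctrl.camera('scene');b=ctrl.camera('top');w=ctrl.camera('wrist')
o,R,p=st([.5974,-.0645,.0812])
n=sys.argv[1]
cv2.imwrite(f'pics/{n}_sf.png',a[:,:,::-1]);cv2.imwrite(f'pics/{n}_tf.png',b[:,:,::-1])
z=lambda i:cv2.resize(i,(396,297),interpolation=cv2.INTER_CUBIC)
cv2.imwrite(f'pics/{n}.png',np.vstack([np.hstack([z(a[180:310,200:380]),z(b[195:330,260:440])]),np.hstack([z(w),z(a)])])[:,:,::-1])
E
python3 look.py t30
```

```text
t 7.6833 tcp [ 0.5223 -0.057   0.1671] yang -5.66 F [ 0.6  0.5 -2.2] w 0.0113
cm in tool: [8.59 7.55 0.  ] q [-0.18  0.28  1.64  0.    1.22 -0.08]
t 7.8333 tcp [ 0.5222 -0.057   0.1671] yang -5.66 F [ 0.2 -0.6 -2.4] w 0.0115
cm in tool: [8.59 7.55 0.  ] q [-0.18  0.28  1.64 -0.    1.22 -0.08]
```

View pics/t30.png

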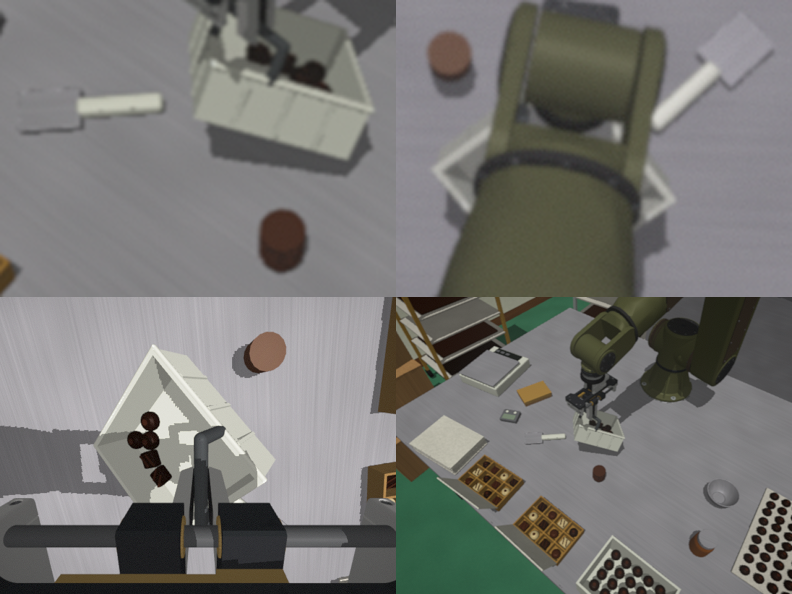

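Tip is about 30° (Δz 84.6 mm). The pralines lie in a row near the low corner's walls and may still be creeping. I'll wait a second and look at the full wrist image.

Emit:
play_rows(
  increments=[
    [[255, 0, 0, 0, 0], [255, 0, 0, 0, 0], [255, 0, 0, 0, 0], [255, 0, 0, 0, 0], [255, 0, 0, 0, 0], [255, 0, 0, 0, 0], [255, 0, 0, 0, 0], [255, 0, 0, 0, 0], [255, 0, 0, 0, 0], [255, 0, 0, 0, 0], [255, 0, 0, 0, 0], [255, 0, 0, 0, 0]],
  ],
)

```text
time_s: 8.83
ee_pos: [0.5221, -0.057, 0.1672]
eef_rot: [-1.157, 1.571, -2.826]
force: [0.6, 0.6, -3.9]
grip_width: 0.0112
```

```bash
python3 - <<'E'
from s import *
o,R,p=st([.5974,-.0645,.0812])
w=ctrl.camera('wrist');cv2.imwrite('pics/w30.png',w[:,:,::-1])
cv2.imwrite('pics/w30c.png',cv2.resize(w[40:360,120:480],None,fx=2,fy=1.8,interpolation=cv2.INTER_CUBIC)[:,:,::-1])
np.savez('w30.npz',R=R,p=p)
E
```

```text
t 8.8333 tcp [ 0.5221 -0.057   0.1672] yang -5.66 F [ 0.6  0.6 -3.9] w 0.0112
cm in tool: [8.6  7.56 0.  ] q [-0.18  0.28  1.64 -0.    1.22 -0.08]
```

View pics/w30.png

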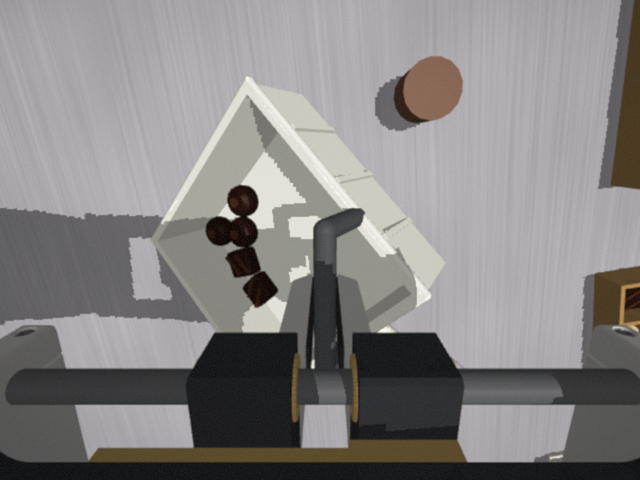

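The pralines are static: same pixels as a second ago, with one at (219,231) in the corner and the others at (242,200), (243,232), (242,262) and (260,289). I'll convert these to tote coordinates.

```bash
cat > tp.py <<'E'
from s import *
def tote(theta,bar):
    # diag unit (foot->handle), foot from bar position
    a=np.radians(-5.66);d=np.array([np.cos(a),np.sin(a),0]);up=np.array([0,0,1.]);s=np.cross(up,d)
    t=np.radians(theta)
    D=d*np.cos(t)+up*np.sin(t); U=-d*np.sin(t)+up*np.cos(t)
    # tote -x-y diagonal = D ; x axis, y axis
    X=(-D+s)/2**.5;Y=(-D-s)/2**.5
    if np.dot(np.cross(X,Y),U)<0: X,Y=Y,X
    Rt=np.stack([X,Y,U],1)
    org=bar-Rt@np.array([-.05375,-.05375,.1])
    return Rt,org
def measure(px,w,theta,pr=True):
    c=ctrl.calibration('wrist');T=c['T_tool_cam'];R,p=w['R'],w['p']
    bar=p-R[:,0]*(.0188-.0025)
    Rt,org=tote(theta,bar)
    if pr: print('foot world',Rt@[.085,.085,0]+org)
    out=[]
    for (u,v),h in px:
        q=R@T[:3,:3]@np.array([(u-c['cx'])/c['fx'],(v-c['cy'])/c['fy'],1]);o=p+R@T[:3,3]
        n=Rt[:,2];k=np.dot(org+n*h-o,n)/np.dot(q,n)
        out.append(Rt.T@(o+q*k-org)*1000)
    return np.array(out).round(1)
E
python3 - <<'E'
from tp import *
w=np.load('w30.npz')
for th in (28,30,32):
  print(th,measure([((248,78),.065),((153,238),.065),((430,297),.065),((219,231),.014),((242,200),.014),((243,232),.014),((242,262),.014),((260,289),.014)],w,th))
E
```

```text
foot world [ 0.39645385 -0.04456401  0.00310548]
28 [[ 83.3 -87.2  65. ]
 [ 81.6  76.7  65. ]
 [-86.9 -86.4  65. ]
 [ 61.7  59.5  14. ]
 [ 62.3  14.5  14. ]
 [ 42.3  36.4  14. ]
 [ 23.9  60.1  14. ]
 [ -6.8  62.7  14. ]]
foot world [ 0.40279613 -0.04519258 -0.00119266]
30 [[ 86.2 -85.1  65. ]
 [ 87.7  87.   65. ]
 [-85.7 -86.3  65. ]
 [ 66.8  67.4  14. ]
 [ 66.8  20.4  14. ]
 [ 46.4  42.8  14. ]
 [ 27.7  67.1  14. ]
 [ -3.8  69.   14. ]]
foot world [ 0.40928381 -0.04583557 -0.00526575]
32 [[ 89.3 -82.9  65. ]
 [ 94.6  98.6  65. ]
 [-84.6 -86.2  65. ]
 [ 72.3  76.1  14. ]
 [ 71.6  26.7  14. ]
 [ 50.8  49.6  14. ]
 [ 31.8  74.6  14. ]
 [ -0.7  75.8  14. ]]
```

The 30° model fits the rim corners to 1–3 mm. The pralines sit at (67,67), (67,20), (46,43), (28,67) and (-4,69) mm. They are in the corner but arched loosely around the middle one, with the last about 85 mm out. There is plenty of time, so I'll tip briefly to about 37° to see whether they close up.

Emit:
play_rows(
  increments=[
    [[255, -0.22, -0.38, 0, 0], [255, -0.22, -0.38, 0, 0], [255, -0.22, -0.39, 0, 0], [255, -0.22, -0.39, 0, 0], [255, -0.22, -0.39, 0, 0], [255, -0.21, -0.4, 0, 0], [255, 0, 0, 0, 0], [255, 0, 0, 0, 0], [255, 0, 0, 0, 0], [255, 0, 0, 0, 0], [255, 0, 0, 0, 0], [255, 0, 0, 0, 0]],
  ],
)

```text
time_s: 9.88
ee_pos: [0.499, -0.0547, 0.1803]
eef_rot: [-1.638, 1.571, 2.976]
force: [0.1, -0.2, -3.5]
grip_width: 0.0116
```

```bash
cat > wl.py <<'E'
import sys
from s import *
o,R,p=st([.5974,-.0645,.0812])
w=ctrl.camera('wrist');n=sys.argv[1];cv2.imwrite(f'pics/{n}.png',w[:,:,::-1]);np.savez(f'{n}.npz',R=R,p=p)
E
python3 wl.py w37
```

```text
t 9.8833 tcp [ 0.499  -0.0547  0.1803] yang -5.66 F [ 0.1 -0.2 -3.5] w 0.0116
cm in tool: [9.9  9.88 0.  ] q [-0.18  0.22  1.69 -0.    1.24 -0.08]
```

View pics/w37.png

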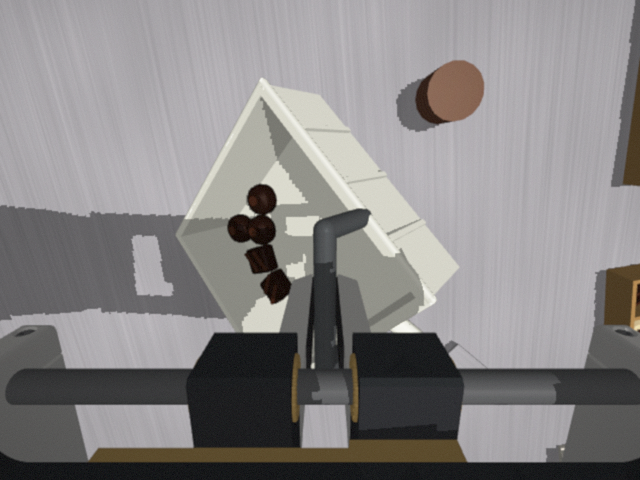

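```bash
python3 - <<'E'
from tp import *
w=np.load('w37.npz')
for th in (36,37):
  print(th,measure([((262,80),.065),((179,236),.065),((435,297),.065),((241,228),.014),((262,198),.014),((263,230),.014),((262,260),.014),((276,287),.014)],w,th))
E
```

```text
foot world [ 3.99570613e-01 -4.48783707e-02  3.17313064e-04]
36 [[ 85.5 -85.3  65. ]
 [ 83.7  85.2  65. ]
 [-83.8 -88.4  65. ]
 [ 65.4  64.5  14. ]
 [ 65.9  18.1  14. ]
 [ 44.8  40.4  14. ]
 [ 25.5  64.7  14. ]
 [ -4.1  69.3  14. ]]
foot world [ 0.4029939  -0.04521765 -0.00139749]
37 [[ 87.1 -84.1  65. ]
 [ 87.2  91.2  65. ]
 [-83.3 -88.4  65. ]
 [ 68.2  68.9  14. ]
 [ 68.4  21.3  14. ]
 [ 47.1  43.9  14. ]
 [ 27.6  68.6  14. ]
 [ -2.4  72.9  14. ]]
```

The arch holds at 37°. The rim fit gives about 36.5°. One sideways jog of the handle by 1.5 cm, returned slowly, should break it. The walls stand well above the pralines, so there is no spill risk.

Emit:
play_rows(
  increments=[
    [[255, 0, 0, 1.5, 0], [255, 0, 0, 0, 0], [255, 0, 0, 0, 0], [255, 0, 0, 0, 0], [255, 0, 0, 0, 0], [255, 0, 0, 0, 0]],
  ],
)

```text
time_s: 10.43
ee_pos: [0.4975, -0.0693, 0.1804]
eef_rot: [1.237, 1.571, -0.433]
force: [0.1, -0.5, -2.2]
grip_width: 0.0113
```

```bash
python3 wl.py wj1
```

```text
t 10.4333 tcp [ 0.4975 -0.0693  0.1804] yang -5.64 F [ 0.1 -0.5 -2.2] w 0.0113
cm in tool: [ 9.92  9.89 -1.46] q [-0.21  0.22  1.69 -0.    1.24 -0.11]
```

View pics/wj1.png

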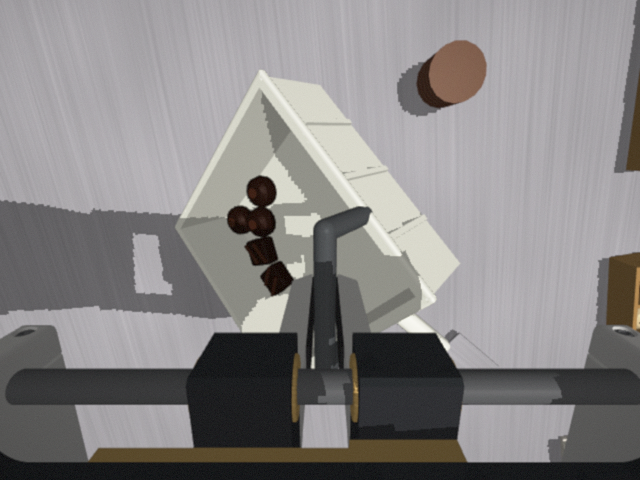

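The arrangement is unchanged. The tote mostly pivoted on its foot. I'll return the jog just as sharply, which gives the opposite jerk, and check once.

Emit:
play_rows(
  increments=[
    [[255, 0, 0, -1.5, 0], [255, 0, 0, 0, 0], [255, 0, 0, 0, 0], [255, 0, 0, 0, 0], [255, 0, 0, 0, 0], [255, 0, 0, 0, 0]],
  ],
)

```text
time_s: 10.98
ee_pos: [0.4989, -0.055, 0.1804]
eef_rot: [0.685, 1.571, -0.985]
force: [-0.5, -0.3, -2.2]
grip_width: 0.0113
```

```bash
python3 wl.py wj2
```

```text
t 10.9833 tcp [ 0.4989 -0.055   0.1804] yang -5.68 F [-0.5 -0.3 -2.2] w 0.0113
cm in tool: [ 9.92  9.89 -0.03] q [-0.18  0.22  1.69 -0.    1.24 -0.08]
```

View pics/wj2.png

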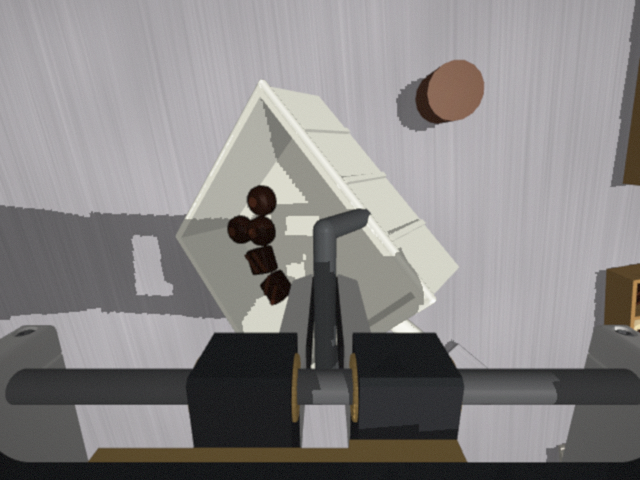

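It's the same again, so this is a stable arch with all five touching. One last cheap attempt is a small vibration at this tip, which lowers the effective friction. After that I'll go back to about 31°.

Emit:
play_rows(
  increments=[
    [[255, 0, 0, 0.6, 1.5], [255, 0, 0, -1.2, -3], [255, 0, 0, 1.2, 3], [255, 0, 0, -1.2, -3], [255, 0, 0, 1.2, 3], [255, 0, 0, -1.2, -3], [255, 0, 0, 1.2, 3], [255, 0, 0, -1.2, -3], [255, 0, 0, 1.2, 3], [255, 0, 0, -0.6, -1.5], [255, 0, 0, 0, 0], [255, 0, 0, 0, 0]],
  ],
)

```text
time_s: 12.03
ee_pos: [0.5016, -0.0549, 0.1803]
eef_rot: [-1.214, 1.571, -2.883]
force: [0.4, -0.3, -4.1]
grip_width: 0.0113
```

```bash
python3 wl.py wj3
```

```text
t 12.0333 tcp [ 0.5016 -0.0549  0.1803] yang -5.64 F [ 0.4 -0.3 -4.1] w 0.0113
cm in tool: [9.91 9.63 0.01] q [-0.18  0.22  1.68 -0.    1.24 -0.08]
```

View pics/wj3.png

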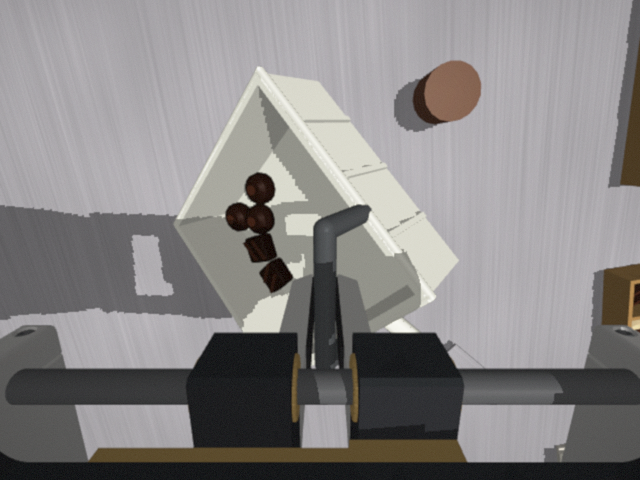

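No change from the vibration. The cluster is stable with all five in contact against the corner, so further shaking would only risk dragging the tote. I'll return slowly to about 31°.

Emit:
play_rows(
  increments=[
    [[255, 0.14, 0.22, 0, 0], [255, 0.14, 0.22, 0, 0], [255, 0.14, 0.22, 0, 0], [255, 0.14, 0.22, 0, 0], [255, 0.14, 0.22, 0, 0], [255, 0.14, 0.22, 0, 0], [255, 0.14, 0.22, 0, 0], [255, 0.12, 0.21, 0, 0], [255, 0, 0, 0, 0], [255, 0, 0, 0, 0], [255, 0, 0, 0, 0], [255, 0, 0, 0, 0]],
  ],
)

```text
time_s: 13.08
ee_pos: [0.5189, -0.0567, 0.1693]
eef_rot: [-1.732, 1.571, 2.881]
force: [1.1, -0.0, -1.0]
grip_width: 0.011
```

```bash
python3 wl.py wf; python3 look.py fin
```

```text
t 13.0833 tcp [ 0.5189 -0.0567  0.1693] yang -5.67 F [ 1.1 -0.  -1. ] w 0.011
cm in tool: [8.81 7.89 0.  ] q [-0.18  0.27  1.65  0.    1.23 -0.08]
t 13.1333 tcp [ 0.5189 -0.0567  0.1694] yang -5.67 F [ 1.1 -0.4 -1.4] w 0.0111
cm in tool: [8.81 7.89 0.  ] q [-0.18  0.27  1.65  0.    1.23 -0.08]
t 13.2833 tcp [ 0.519  -0.0567  0.1694] yang -5.66 F [-0.1  0.5 -1.7] w 0.0114
cm in tool: [8.82 7.88 0.  ] q [-0.18  0.27  1.65 -0.    1.23 -0.08]
```

View pics/wf.png

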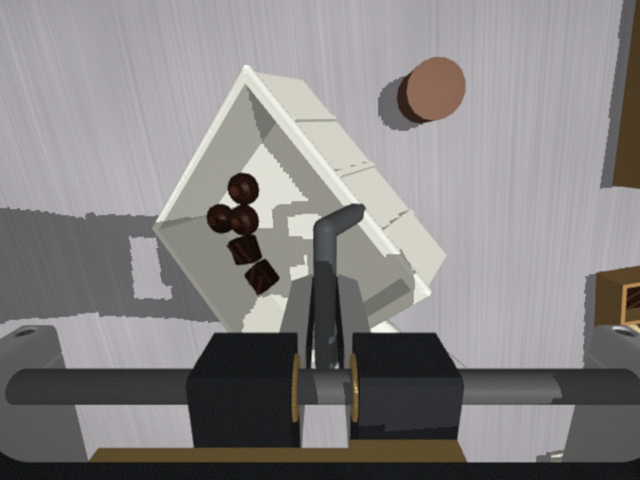

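View pics/fin.png

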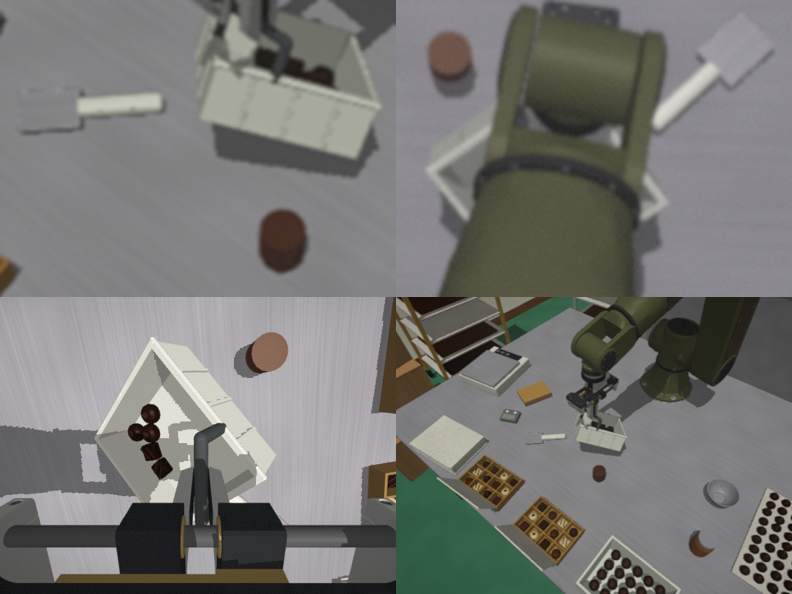

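```bash
python3 - <<'E'
from tp import *
w=np.load('wf.npz')
m=measure([((247,67),.065),((154,228),.065),((430,292),.065),((220,218),.014),((243,188),.014),((244,220),.014),((244,250),.014),((262,277),.014)],w,30.7)
# remove small yaw of tote in the grip by fitting rim corners
A=np.array([[85,-85],[85,85],[-85,-85.]]);B=m[:3,:2]
M,_=cv2.estimateAffinePartial2D(B,A);print(m.tolist());print(M.round(3))
q=m[3:,:2]@M[:,:2].T+M[:,2];print(q.round(1),np.linalg.norm(q-80,axis=1).round(1))
E
```

```text
foot world [ 0.40183424 -0.04510181 -0.00053479]Traceback (most recent call last):
  File "<stdin>", line 6, in <module>
cv2.error: OpenCV(4.12.0) /io/opencv/modules/calib3d/src/ptsetreg.cpp:1108: error: (-215:Assertion failed) count >= 0 && to.checkVector(2) == count in function 'estimateAffinePartial2D'
```

```bash
python3 - <<'E'
from tp import *
w=np.load('wf.npz')
m=measure([((247,67),.065),((154,228),.065),((430,292),.065),((220,218),.014),((243,188),.014),((244,220),.014),((244,250),.014),((262,277),.014)],w,30.7,False)
A=np.array([[85,-85],[85,85],[-85,-85.]]);B=np.ascontiguousarray(m[:3,:2])
M,_=cv2.estimateAffinePartial2D(B.reshape(-1,1,2).astype(np.float32),A.reshape(-1,1,2).astype(np.float32),ransacReprojThreshold=20);print(m.round(0).tolist());print(M.round(3))
q=m[3:,:2]@M[:,:2].T+M[:,2];print(q.round(1).tolist(),np.linalg.norm(q-80,axis=1).round(1))
E
```

```text
[[92.0, -89.0, 65.0], [94.0, 81.0, 65.0], [-83.0, -88.0, 65.0], [76.0, 59.0, 14.0], [75.0, 13.0, 14.0], [55.0, 35.0, 14.0], [36.0, 58.0, 14.0], [4.0, 60.0, 14.0]]
[[ 0.983 -0.016 -5.966]
 [ 0.016  0.983  2.368]]
[[67.9, 61.2], [67.2, 16.4], [47.2, 37.7], [28.0, 59.8], [-2.9, 61.1]] [22.3 64.9 53.5 55.8 85. ]
```

```bash
python3 - <<'E'
from s import *
st([.5974,-.0645,.0812]);print(ctrl.hand_in())
E
```

```text
t 13.2833 tcp [ 0.519  -0.0567  0.1694] yang -5.66 F [-0.1  0.5 -1.7] w 0.0114
cm in tool: [8.82 7.88 0.  ] q [-0.18  0.27  1.65 -0.    1.23 -0.08]
the job is handed in; nothing more can be done
None
```

The tote is held tipped about 31° by its wire handle, with all five pralines in the low corner. I handed it in at 13.3 s, still gripping at 20 N.

**Last checks:**
- **Tip:** the handle is 87 mm above its start, which gives about 31°. The highest it reached was about 37°.
- **Foot:** the handle carries only about 1.5–2 N of the tote's weight, so the foot is still down on the bench.
- **Stillness:** the last pose readings agree to 0.1 mm.
- **Pralines:** none spilled. They touch each other against the corner, with centres about 22, 54, 56, 65 and 85 mm from the corner point.
- **Bystanders:** the cups and scraper look where they were, and nothing else on the bench looks moved.

**What fell short:**
- **Loose packing:** the pralines lodged as a loose arch rather than a tight block, so the last square one sits about 85 mm out along the wall. A steeper tip, a sideways jog and a short shake did not close them up.
- **Tote shift:** the shake slid the tote's foot about 7 mm sideways on the bench. I did not correct that.

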